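# Tug the case lid, free its catch if it is caught, hold it open

### The job

Before sliding the yellow release tab, tug the lid of the blue case upward (it has a red pull bar) to find out whether it is caught. If it is caught, free it with the release tab, which slides to the right. Then raise the lid to about 45 degrees and keep holding it there, still, for a colleague who wants the fossil (the program finishes while the fingers hold the lid open); leave the other things on the bench where they are.

Things in the scene. Friction and masses are not known exactly. Their poses are not given: they have to be found in the camera images.
- case: blue open-topped case with a fossil slab in it, 130 (x) x 240 (y) x 65 mm, fixed to the bench. Origin: centre of its underside; own +x points from its front to its hinge side, +y to its left, z up. A black latch housing, 46 (x) x 102 (y) mm, top at z = 58 mm, is fixed to the right half of its front, centred at own x = -89, y = -68 mm
- lid (a joint): opening angle of the lid, rad: 0 shut, stop at 1.25; axis along the case's own y through point lid_hinge; the front edge rises. Weighs 0.2 to 0.45 kg, falls shut from any angle. If the latch in the housing is caught (looks do not tell; it varies), the lid rises only about 0.03 rad (4 mm at the bar), then stops dead; otherwise it comes straight up
- lid_hinge (a point): fixed point: middle of the lid's hinge axis, at own x = +65, y = 0, z = 65 mm of the case (the lid, 10 mm thick, aluminium frame with a clear panel, is hinged along the far upper edge)
- lid_bar (a point): centre of the lid's red round pull bar, 10 mm thick, 60 mm long along the case's own y, on two end posts. Lid shut: at own x = -50, y = 0, z = 107 mm of the case, 32 mm above the lid's top. It can turn in the fingers while the hand stays upright, tool down
- catch_tab (a point): middle of the top of the yellow release tab standing out of the latch housing: 16 mm (own x) x 12 mm (own y), from 59 to 95 mm above the bench. As found at own x = -97, y = -56 mm of the case; slides to the case's own -y (to the right, away from the pull bar)
- catch (a joint): travel of the release tab, m: 0 as found, 0.026 fully slid (at its stop), which always frees the lid. Moves against 2 to 4 N of friction and stays where it is left; the latch then stays freed
- glue_bottle: bystander: small white drip bottle, 37 mm across, 88 tall; origin at the centre of its underside
- solvent_bottle: bystander: white bottle with a red spout, 58 mm across, 150 tall; origin at the centre of its underside
- cork_block: bystander: brown cork pinning block, 36x50x20 mm plus pins; origin at the centre of its underside
- rock_chunk: bystander: piece of grey-brown shale, 47x64x17 mm; origin at the centre of its underside
- tape_roll: bystander: roll of yellow tape lying flat, 96 mm across, 25 tall; origin at the centre of its underside
- vial: bystander: clear vial with a black cap, 23 mm across, 58 tall; origin at the centre of its underside
- card_box: bystander: closed grey-beige card box, 66x90x30 mm; origin at the centre of its underside

How it is judged:
On the way:
1. the lid is tugged up (over 0.015 rad) with the release tab still as found (within 3 mm) (value of joint lid above 0.015 rad and value of joint catch below 0.003 m), for 0.1 s.
At the end, for the whole second after the job is handed in: the lid stands at 0.785 rad (45 degrees) within 0.2 rad, still (under 0.08 rad/s), and the fingers bear on it with more than 1 N; it would fall shut without them (value of joint lid between 0.585 and 0.985 rad and velocity of joint lid between -0.08 and 0.08 rad/s and contact force between the fingers and lid above 1 N); the arm keeps its last pose, push and grip.
It fails at once if a bystander is moved by more than 20 mm (distance of any of glue_bottle, solvent_bottle, cork_block, rock_chunk, tape_roll, vial, card_box from where it was at the start of the episode above 0.02 m).
It also fails if it takes over 51 s, if anything falls off the work surface, if the arm or the gripper's body presses on something with over 40 N, if the wrist force passes 120 N, or if a joint passes its speed limit or range.

### The arm

A 7-joint arm with a two-finger parallel gripper is mounted at the origin on a cart in front of the work surface, level with it; the furniture and walls round the work are solid. World frame = base frame: x ahead of the robot, y to its left, z up, the work surface at z = 0. Lengths are in m, angles in rad, forces in N, time in s.
With the tool pointing down it reaches from about 0.425 to 0.95 m from the base axis. Payload 4.7 kg.
Tool frame: the origin (TCP) lies on the centre line of the jaws, within the pads' length; the fingertips stand 25 mm ahead of it and the grasp point (between the pads) lies 6 mm ahead of it; z points along the fingers, y is the line along which they close (so a half turn about z gives the same grasp; the last joint's range is limited). The gripper opens to 85 mm and grips with 20 to 120 N. Pads are 22 mm wide; open, the fingers measure 114 mm over their backs; the gripper's body (76 mm by 85 mm) begins 54 mm behind the grasp point. The pads swing forward as they close: fully open they stand 13 mm farther back than shut.
Start: joints at [-1.176, 0.469, -0.049, 1.532, 0.024, 1.141, -0.082], TCP at [0.278, 0.615, 0.256] pointing down, gripper open.
Joint ranges: [-2.59, 2.59], [-0.33, 1.99], [-1.39, 1.29], [0.1, 2.45], [-1.04, 4.18], [0.21, 1.99], [-2.66, 2.66]. Speed limits (rad/s): [2.57, 2.57, 3.14, 3.14, 3.14, 3.14, 3.14].

### API

Orientations are given as a unit quaternion [x, y, z, w].
In Python, from workcell import sense, snapshot, bot gives the robot as it stands.
- The arm moves only by the shell command python3 -m creep 'ROWS' [FORCE]. ROWS is JSON, a list of rows, each an object with "rotation": the turn, a rotation vector about the tool's x, y, z in degrees, a list of three; "slide": the shift along the tool's x, y, z in m, a list of three; "fingers": the closure, from -1 (fully open) to 1 (shut). A call has exactly 5 rows; each row shifts and turns the commanded pose from where the row before left it, along the tool's axes as they then stand; what a row does not reach is not made up. A row lasts 1/10 s, in which the tool goes at most 50 mm and 8.59 degrees, less where a joint would pass 70% of its speed; a pose out of reach is approached as far as the arm can. A call with a gripper value outside its range is refused whole. The fingers move at their own pace and stop on an object; FORCE is the grip in N (left out, the last holds). Time passes only in rows, so rows that do not move let the fingers close, or fill a call up. It gives the time, the measured TCP pose, the force, the opening and the grip force at its end, in the units of the state.
- sense(): the state, without advancing time (a new reading comes with each control period).
- snapshot(name): name is "side" or "top" or "wrist"; returns a dict with "img" (384x512x3 uint8, red, green, blue), "fx", "fy", "cx", "cy" (pixels), "view" (4x4, takes a point from world to camera coordinates). Camera axes: x right, y down, z forward; pixel columns grow to the right and rows downward; lengths in m; the calibration is good to about 2 mm. The wrist camera is an equidistant fisheye: a pixel r from the principal point sees the ray r / f radians off the axis. A picture is of the moment at which its call begins. There is no depth.
- bot.close_job(): hands the job in; it is judged then, once.
The state is a dict: "t": time; "joint_pos": joint angles; "dq": joint speeds; "joint_torque": joint torques, N m; "ee_pos": TCP position; "eef_rot": TCP orientation; "ft_force": force on the tool from outside, world axes, zero at the start; "torque": the same for the moment, N m; "width": finger opening in m; "finger_force": force on a finger pad.
Only numpy, scipy, OpenCV 4.12 (cv2) and the standard library are available. Lean on these libraries where they do the work, as an engineer would, in place of code of your own. Each camera call takes 0.05 s, during which the arm holds its last target. There are 200 camera calls.

## Working session

There is one attempt and no reset: what is moved stays moved. The work goes in short steps, Python scripts to look and compute and a shell command to move; the robot and the scene stay as the last step left them, time stands still between calls to the robot, and variables do not carry over. Pictures are saved under pics/ and viewed, at most 10 in all, crops included, and the job is handed in when it is done.

```bash
mkdir -p pics; ls; python3 - <<'E'
from workcell import sense,snapshot
import cv2,pickle
d={n:snapshot(n) for n in("side","top")}
pickle.dump(d,open("s0.pkl","wb"))
for n in d: cv2.imwrite(f"pics/{n}0.png",d[n]["img"][:,:,::-1])
s=sense();print(s)
E
```

```text
pics
{'t': 0.1, 'joint_pos': array([-1.17593949,  0.46935805, -0.04859322,  1.53356517,  0.02408696,
        1.14100567, -0.08232803]), 'dq': array([-0.00026945,  0.00028021,  0.00104599, -0.00333978, -0.00024117,
       -0.00047009, -0.00099913]), 'joint_torque': array([ 6.65230127e-04, -5.11515713e+01, -4.68364963e-02, -2.38389069e+01,
        1.08132261e-02,  4.42940756e-03, -2.81258502e-05]), 'ee_pos': array([0.27733882, 0.61486755, 0.25537209]), 'eef_rot': array([ 2.10299632e-01,  9.77636588e-01, -8.60973738e-04, -1.59638352e-04]), 'ft_force': array([-0.47456498,  0.31485585,  0.44276855]), 'torque': array([-0.01040707, -0.00883592, -0.01178549]), 'finger_force': 0.0, 'width': 0.0853973563475969}
```

View pics/side0.png

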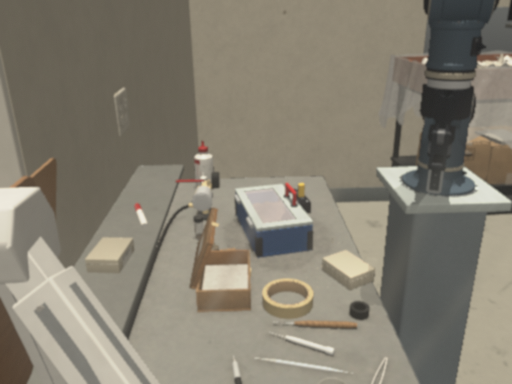

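View pics/top0.png

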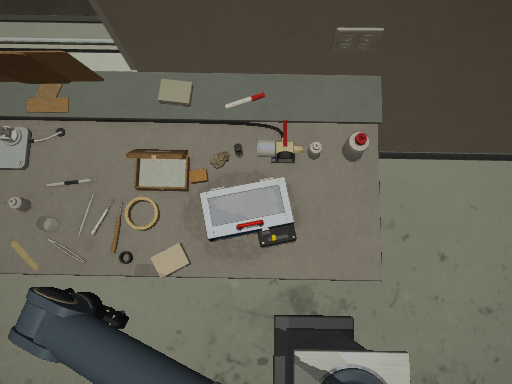

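The side view shows the blue case at about (272,215), with the red bar at (290,192) and the yellow tab at (301,189). In the top view the bar is near (250,224) and the tab near (275,238). The case front faces the robot, turned slightly.

```bash
cat > h.py <<'E'
import numpy as np,cv2
def mask(img,col):
    h=cv2.cvtColor(img,cv2.COLOR_RGB2HSV).astype(int);H,S,V=h[...,0],h[...,1],h[...,2]
    m=(S>140)&(V>60)
    return (m&((H<8)|(H>172)) if col=="red" else m&(H>20)&(H<35)&(V>120)).astype(np.uint8)
def blobs(img,col,lo=3):
    n,l,s,c=cv2.connectedComponentsWithStats(mask(img,col))
    return [(c[i].round(1).tolist(),s[i].tolist(),l==i) for i in range(1,n) if s[i,4]>=lo]
def ray(d,px,fish=False):
    V=np.array(d["view"]);a=np.array([(px[0]-d["cx"])/d["fx"],(px[1]-d["cy"])/d["fy"]])
    if fish:
        r=np.linalg.norm(a);v=np.r_[a/r*np.sin(r),np.cos(r)]
    else: v=np.r_[a,1]
    R=V[:3,:3];return -R.T@V[:3,3],R.T@v
def plane(d,px,z,fish=False):
    o,v=ray(d,px,fish);return o+v*(z-o[2])/v[2]
E
python3 - <<'E'
import pickle,numpy as np,cv2
from h import *
d=pickle.load(open("s0.pkl","rb"))
for n in d:
  for col,z in(("red",.107),("yellow",.095)):
    for c,s,m in blobs(d[n]["img"],col): print(n,col,c,s,plane(d[n],c,z).round(3))
# lid outline direction: long edges of white lid in top, corners by eye (z=.075)
t=d["top"]
for p in((201,194),(287,179),(293,221),(207,240)): print(p,plane(t,p,.075).round(3))
for nm,p in dict(glue=(315,150),solv=(357,147),vial=(238,150),cork=(199,176),rock=(220,158),card=(170,260),red=(285,130)).items(): print(nm,plane(t,p,.05).round(3))
E
```

```text
side red [202.2, 147.7] [199, 144, 8, 7, 26] [ 0.73  -0.074  0.107]
side red [290.6, 189.0] [286, 184, 10, 11, 39] [0.487 0.291 0.107]
side red [137.5, 205.8] [136, 204, 4, 4, 11] [0.84  0.369 0.107]
side yellow [301.2, 185.3] [300, 184, 3, 4, 9] [0.455 0.238 0.095]
top red [257.6, 96.2] [251, 92, 14, 9, 68] [0.845 0.273 0.107]
top red [284.5, 132.9] [283, 121, 5, 25, 101] [0.74  0.197 0.107]
top red [361.0, 138.0] [356, 133, 11, 11, 97] [ 0.729 -0.012  0.107]
top red [249.4, 223.6] [237, 220, 26, 9, 91] [0.487 0.289 0.107]
top yellow [273.3, 237.3] [271, 235, 5, 6, 22] [0.453 0.224 0.095]
(201, 194) [0.57  0.424 0.075]
(287, 179) [0.617 0.187 0.075]
(293, 221) [0.5   0.17  0.075]
(207, 240) [0.444 0.403 0.075]
glue [0.708 0.106 0.05 ]
solv [ 0.72  -0.014  0.05 ]
vial [0.704 0.326 0.05 ]
cork [0.626 0.435 0.05 ]
rock [0.68  0.377 0.05 ]
card [0.389 0.506 0.05 ]
red [0.766 0.192 0.05 ]
```

```bash
cat >> h.py <<'E'
from scipy.spatial.transform import Rotation as Rn
def togo(s,p,yaw=None):
    R=Rn.from_quat(s["eef_rot"]);M=R.as_matrix()
    print("tcp",s["ee_pos"].round(4),"slide tool",(M.T@(np.array(p)-s["ee_pos"])).round(4),"yaw of tool y",np.degrees(np.arctan2(M[1,1],M[0,1])).round(2),"tilt",M[:,2].round(3))
E
python3 -m creep '[{"rotation":[0,0,8],"slide":[0,0,0],"fingers":-1},{"rotation":[0,0,8],"slide":[0,0,0],"fingers":-1},{"rotation":[0,0,8],"slide":[0,0,0],"fingers":-1},{"rotation":[0,0,8],"slide":[0,0,0],"fingers":-1},{"rotation":[0,0,8],"slide":[0,0,0],"fingers":-1}]' 40
python3 -m creep '[{"rotation":[0,0,8],"slide":[0,0,0],"fingers":-1},{"rotation":[0,0,5.7],"slide":[0,0,0],"fingers":-1},{"rotation":[0,0,0],"slide":[-0.03,0.012,0],"fingers":-1},{"rotation":[0,0,0],"slide":[-0.04,0.015,0],"fingers":-1},{"rotation":[0,0,0],"slide":[-0.04,0.015,0],"fingers":-1}]'
python3 -m creep '[{"rotation":[0,0,0],"slide":[-0.04,0.015,0],"fingers":-1},{"rotation":[0,0,0],"slide":[-0.04,0.015,0],"fingers":-1},{"rotation":[0,0,0],"slide":[-0.04,0.015,0],"fingers":-1},{"rotation":[0,0,0],"slide":[-0.03,0.012,0],"fingers":-1},{"rotation":[0,0,0],"slide":[-0.02,0.01,0],"fingers":-1}]'
python3 - <<'E'
from workcell import *
from h import *
import pickle
s=sense();togo(s,[.487,.289,.2])
w=snapshot("wrist");pickle.dump(w,open("w1.pkl","wb"));cv2.imwrite("pics/w1.png",w["img"][:,:,::-1])
for col,z in(("red",.107),("yellow",.095)):
    for c,b,m in blobs(w["img"],col,15): print(col,c,b,plane(w,c,z,True).round(4))
E
```

```text
t: 0.6
ee_pos: [0.2774, 0.615, 0.2557]
eef_rot: [0.534, 0.845, -0.001, 0.0]
ft_force: [-1.1, -0.1, 0.3]
width: 0.0851
finger_force: 0.0
t: 1.1
ee_pos: [0.3416, 0.5154, 0.2556]
eef_rot: [0.629, 0.778, -0.001, 0.0]
ft_force: [0.4, -0.1, 1.0]
width: 0.0853
finger_force: 0.0
t: 1.6
ee_pos: [0.4438, 0.361, 0.2561]
eef_rot: [0.631, 0.776, -0.0, 0.0]
ft_force: [-0.6, 0.2, 0.3]
width: 0.0851
finger_force: 0.0
tcp [0.4438 0.361  0.2561] slide tool [-0.0793  0.0275  0.0562] yaw of tool y 11.82 tilt [-0.    -0.001 -1.   ]
red [276.0, 252.5] [270, 219, 12, 69, 596] [0.4852 0.295  0.107 ]
red [484.8, 279.1] [480, 269, 12, 21, 152] [0.7996 0.2941 0.107 ]
yellow [233.4, 290.5] [227, 280, 14, 20, 216] [0.4523 0.23   0.095 ]
```

View pics/w1.png

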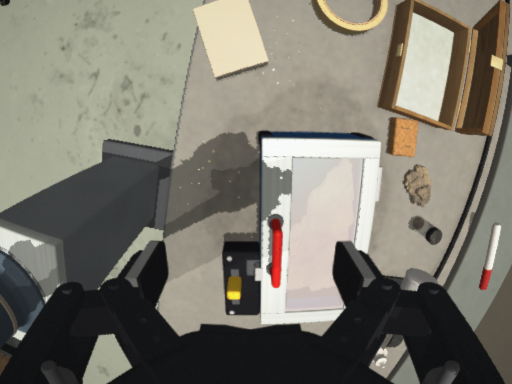

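The wrist view shows the red bar at (276,252), running along the image's vertical as wanted. The tab is at (233,290) and the approach is clear.

```bash
python3 -m creep '[{"rotation":[0,0,0],"slide":[-0.025,0.009,0.01],"fingers":-1},{"rotation":[0,0,0],"slide":[-0.025,0.009,0.01],"fingers":-1},{"rotation":[0,0,0],"slide":[-0.025,0.009,0.01],"fingers":-1},{"rotation":[0,0,0],"slide":[0,0,0.02],"fingers":-1},{"rotation":[0,0,0],"slide":[0,0,0],"fingers":-1}]'
python3 - <<'E'
from workcell import *
from h import *
import pickle
s=sense();togo(s,[.487,.290,.115])
w=snapshot("wrist");cv2.imwrite("pics/w2.png",w["img"][:,:,::-1])
for col,z in(("red",.107),("yellow",.095)):
    for c,b,m in blobs(w["img"],col,15):
        print(col,c,b,plane(w,c,z,True).round(4))
        ys,xs=np.nonzero(m);P=np.array([plane(w,p,z,True)[:2] for p in zip(xs,ys)])
        if len(P)>300: u=np.linalg.svd(P-P.mean(0),full_matrices=False)[2][0]; print("dir deg",np.degrees(np.arctan2(u[1],u[0]))); t=(P-P.mean(0))@u; print(P.mean(0)+u*(t.max()+t.min())/2,np.ptp(t))
E
```

```text
t: 2.15
ee_pos: [0.4831, 0.295, 0.2037]
eef_rot: [0.63, 0.777, -0.003, -0.001]
ft_force: [-0.3, 0.4, 0.3]
width: 0.0854
finger_force: 0.0
tcp [0.4831 0.295  0.2037] slide tool [-0.0055  0.0033  0.0887] yaw of tool y 11.94 tilt [-0.005 -0.003 -1.   ]
red [253.6, 205.7] [248, 161, 13, 91, 1057] [0.4864 0.2923 0.107 ]
dir deg -77.68047860586339
[0.48683912 0.2900149 ] 0.07430677654727891
red [508.2, 258.5] [503, 244, 9, 26, 156] [0.7913 0.2856 0.107 ]
yellow [201.6, 264.7] [193, 259, 18, 12, 169] [0.454  0.2234 0.095 ]
```

View pics/w2.png

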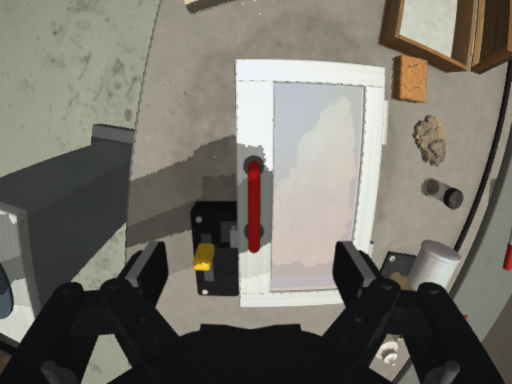

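The picture shows the bar at (254,206) and the tab at (202,258). The bar lies between the fingers with a yaw of about 12°. Next I go down, grip it and tug.

```bash
python3 -m creep '[{"rotation":[0,0,0],"slide":[-0.005,0.003,0.02],"fingers":-1},{"rotation":[0,0,0],"slide":[0,0,0.02],"fingers":-1},{"rotation":[0,0,0],"slide":[0,0,0.02],"fingers":-1},{"rotation":[0,0,0],"slide":[0,0,0.02],"fingers":-1},{"rotation":[0,0,0],"slide":[0,0,0.01],"fingers":-1}]'
python3 -m creep '[{"rotation":[0,0,0],"slide":[0,0,0],"fingers":1},{"rotation":[0,0,0],"slide":[0,0,0],"fingers":1},{"rotation":[0,0,0],"slide":[0,0,0],"fingers":1},{"rotation":[0,0,0],"slide":[0,0,0],"fingers":1},{"rotation":[0,0,0],"slide":[0,0,0],"fingers":1}]' 40
python3 -m creep '[{"rotation":[0,0,0],"slide":[0,0,0],"fingers":1},{"rotation":[0,0,0],"slide":[0,0,0],"fingers":1},{"rotation":[0,0,0],"slide":[0,0,0],"fingers":1},{"rotation":[0,0,0],"slide":[0,0,0],"fingers":1},{"rotation":[0,0,0],"slide":[0,0,0],"fingers":1}]'
```

```text
t: 2.7
ee_pos: [0.4876, 0.2933, 0.1155]
eef_rot: [0.628, 0.778, -0.0, -0.0]
ft_force: [-0.5, -0.4, 0.3]
width: 0.0851
finger_force: 0.0
t: 3.2
ee_pos: [0.4878, 0.2922, 0.1169]
eef_rot: [0.629, 0.777, -0.001, -0.001]
ft_force: [-17.2, -2.8, 11.5]
width: 0.0125
finger_force: 9.0
t: 3.7
ee_pos: [0.4863, 0.2919, 0.1168]
eef_rot: [0.629, 0.777, -0.002, -0.002]
ft_force: [-5.8, -1.3, 8.6]
width: 0.0084
finger_force: 39.1
```

```bash
python3 -m creep '[{"rotation":[0,0,0],"slide":[0,0.0007,-0.002],"fingers":1},{"rotation":[0,0,0],"slide":[0,0.0007,-0.002],"fingers":1},{"rotation":[0,0,0],"slide":[0,0,0],"fingers":1},{"rotation":[0,0,0],"slide":[0,0,0],"fingers":1},{"rotation":[0,0,0],"slide":[0,0,0],"fingers":1}]'
```

```text
t: 4.2
ee_pos: [0.4871, 0.292, 0.1195]
eef_rot: [0.629, 0.777, -0.003, -0.002]
ft_force: [-5.4, -1.6, -1.3]
width: 0.0088
finger_force: 39.1
```

```bash
python3 -m creep '[{"rotation":[0,0,0],"slide":[0,0.0007,-0.002],"fingers":1},{"rotation":[0,0,0],"slide":[0,0.0007,-0.002],"fingers":1},{"rotation":[0,0,0],"slide":[0,0,0],"fingers":1},{"rotation":[0,0,0],"slide":[0,0,0],"fingers":1},{"rotation":[0,0,0],"slide":[0,0,0],"fingers":1}]'
```

```text
t: 4.7
ee_pos: [0.4877, 0.2921, 0.1208]
eef_rot: [0.629, 0.778, -0.004, -0.002]
ft_force: [-4.4, 3.0, -26.3]
width: 0.0082
finger_force: 38.8
```

The lid rose about 4 mm and then stopped dead at 26 N, so it is caught. I'll set it down, let go, rise and shut the fingers.

```bash
python3 -m creep '[{"rotation":[0,0,0],"slide":[0,-0.0007,0.002],"fingers":1},{"rotation":[0,0,0],"slide":[0,-0.0007,0.002],"fingers":1},{"rotation":[0,0,0],"slide":[0,-0.0007,0.002],"fingers":1},{"rotation":[0,0,0],"slide":[0,-0.0007,0.002],"fingers":1},{"rotation":[0,0,0],"slide":[0,0,0],"fingers":-1}]'
python3 -m creep '[{"rotation":[0,0,0],"slide":[0,0,0],"fingers":-1},{"rotation":[0,0,0],"slide":[0,0,0],"fingers":-1},{"rotation":[0,0,0],"slide":[0,0,0],"fingers":-1},{"rotation":[0,0,0],"slide":[0,0,-0.02],"fingers":-1},{"rotation":[0,0,0],"slide":[0,0,-0.03],"fingers":-1}]'
python3 -m creep '[{"rotation":[0,0,0],"slide":[0,0,-0.03],"fingers":1},{"rotation":[0,0,0],"slide":[0,0,0],"fingers":1},{"rotation":[0,0,0],"slide":[0,0,0],"fingers":1},{"rotation":[0,0,0],"slide":[0,0,0],"fingers":1},{"rotation":[0,0,0],"slide":[0,0,0],"fingers":1}]'
python3 - <<'E'
from workcell import *
from h import *
togo(sense(),[.4483,.2469,.1])
w=snapshot("wrist")
for col,z in(("red",.107),("yellow",.095)):
    for c,b,m in blobs(w["img"],col,15): print(col,c,b,plane(w,c,z,True).round(4))
E
```

```text
t: 5.2
ee_pos: [0.4904, 0.2927, 0.1183]
eef_rot: [0.629, 0.777, 0.002, 0.001]
ft_force: [1.0, -0.3, -0.3]
width: 0.0216
finger_force: 0.0
t: 5.7
ee_pos: [0.4881, 0.2915, 0.1657]
eef_rot: [0.629, 0.777, -0.001, -0.0]
ft_force: [0.8, -0.0, -0.5]
width: 0.0854
finger_force: 0.0
t: 6.2
ee_pos: [0.4879, 0.2918, 0.1951]
eef_rot: [0.629, 0.777, -0.001, -0.0]
ft_force: [0.2, -0.6, -1.0]
width: 0.0125
finger_force: 0.0
tcp [0.4879 0.2918 0.1951] slide tool [-0.0356 -0.0479  0.0952] yaw of tool y 12.02 tilt [-0.002 -0.001 -1.   ]
red [247.8, 204.5] [241, 158, 14, 96, 1155] [0.4864 0.2923 0.107 ]
red [509.1, 260.0] [505, 244, 7, 27, 109] [0.7882 0.2843 0.107 ]
red [448.5, 320.8] [426, 317, 43, 9, 269] [0.7353 0.2004 0.107 ]
yellow [193.8, 265.0] [186, 260, 17, 12, 175] [0.4532 0.224  0.095 ]
```

```bash
python3 -m creep '[{"rotation":[0,0,0],"slide":[-0.018,-0.024,0],"fingers":1},{"rotation":[0,0,0],"slide":[-0.017,-0.024,0],"fingers":1},{"rotation":[0,0,0],"slide":[0,0,0.02],"fingers":1},{"rotation":[0,0,0],"slide":[0,0,0.02],"fingers":1},{"rotation":[0,0,0],"slide":[0,0,0],"fingers":1}]'
python3 -m creep '[{"rotation":[0,0,0],"slide":[0,0,0.02],"fingers":1},{"rotation":[0,0,0],"slide":[0,0,0.02],"fingers":1},{"rotation":[0,0,0],"slide":[0,0,0.015],"fingers":1},{"rotation":[0,0,0],"slide":[0,0,0],"fingers":1},{"rotation":[0,0,0],"slide":[0,0,0],"fingers":1}]'
python3 -m creep '[{"rotation":[0,0,0],"slide":[-0.005,0,0],"fingers":1},{"rotation":[0,0,0],"slide":[-0.005,0,0],"fingers":1},{"rotation":[0,0,0],"slide":[-0.005,0,0],"fingers":1},{"rotation":[0,0,0],"slide":[-0.005,0,0],"fingers":1},{"rotation":[0,0,0],"slide":[0,0,0],"fingers":1}]'
```

```text
t: 6.75
ee_pos: [0.4469, 0.2468, 0.1538]
eef_rot: [0.629, 0.777, -0.003, -0.001]
ft_force: [-0.4, -1.4, -0.2]
width: -0.0
finger_force: 0.0
t: 7.25
ee_pos: [0.4492, 0.2481, 0.1017]
eef_rot: [0.629, 0.777, 0.0, 0.0]
ft_force: [0.1, 0.2, 0.9]
width: -0.0
finger_force: 0.0
t: 7.75
ee_pos: [0.4536, 0.228, 0.1019]
eef_rot: [0.63, 0.777, 0.001, 0.0]
ft_force: [-0.7, 2.2, 0.3]
width: 0.0002
finger_force: 0.5
```

Contact at 2.2 N; carrying on to the stop.

```bash
python3 -m creep '[{"rotation":[0,0,0],"slide":[-0.004,0,0],"fingers":1},{"rotation":[0,0,0],"slide":[-0.004,0,0],"fingers":1},{"rotation":[0,0,0],"slide":[-0.003,0,0],"fingers":1},{"rotation":[0,0,0],"slide":[0,0,0],"fingers":1},{"rotation":[0,0,0],"slide":[0,0,0],"fingers":1}]'
python3 -m creep '[{"rotation":[0,0,0],"slide":[-0.002,0,0],"fingers":1},{"rotation":[0,0,0],"slide":[-0.001,0,0],"fingers":1},{"rotation":[0,0,0],"slide":[-0.001,0,0],"fingers":1},{"rotation":[0,0,0],"slide":[0,0,0],"fingers":1},{"rotation":[0,0,0],"slide":[0,0,0],"fingers":1}]'
```

```text
t: 8.25
ee_pos: [0.455, 0.2169, 0.101]
eef_rot: [0.629, 0.777, -0.001, -0.0]
ft_force: [0.1, 1.7, 0.1]
width: -0.0002
finger_force: 0.5
t: 8.75
ee_pos: [0.4556, 0.2141, 0.101]
eef_rot: [0.629, 0.777, -0.0, -0.0]
ft_force: [-1.6, 4.1, -1.7]
width: 0.0003
finger_force: 2.4
```

```bash
python3 -m creep '[{"rotation":[0,0,0],"slide":[-0.001,0,0],"fingers":1},{"rotation":[0,0,0],"slide":[-0.001,0,0],"fingers":1},{"rotation":[0,0,0],"slide":[-0.001,0,0],"fingers":1},{"rotation":[0,0,0],"slide":[0,0,0],"fingers":1},{"rotation":[0,0,0],"slide":[0,0,0],"fingers":1}]'
```

```text
t: 9.25
ee_pos: [0.4557, 0.2138, 0.1011]
eef_rot: [0.628, 0.778, 0.001, -0.001]
ft_force: [-1.4, 10.1, -4.3]
width: -0.0001
finger_force: 5.4
```

The tab is at its stop: the force rose to 10 N with no further motion. I'll back off, go up and return above the bar.

```bash
python3 -m creep '[{"rotation":[0,0,0],"slide":[0.008,0,0],"fingers":1},{"rotation":[0,0,0],"slide":[0,0,-0.02],"fingers":1},{"rotation":[0,0,0],"slide":[0,0,-0.03],"fingers":1},{"rotation":[0,0,0],"slide":[0,0,-0.03],"fingers":1},{"rotation":[0,0,0],"slide":[0,0,-0.015],"fingers":1}]'
python3 -m creep '[{"rotation":[0,0,0],"slide":[0.02,0.016,0],"fingers":-1},{"rotation":[0,0,0],"slide":[0.02,0.016,0],"fingers":-1},{"rotation":[0,0,0],"slide":[0.02,0.015,0],"fingers":-1},{"rotation":[0,0,0],"slide":[0,0,0],"fingers":-1},{"rotation":[0,0,0],"slide":[0,0,0],"fingers":-1}]'
python3 - <<'E'
from workcell import *
from h import *
togo(sense(),[.487,.290,.115])
w=snapshot("wrist")
for col,z in(("red",.107),("yellow",.095)):
    for c,b,m in blobs(w["img"],col,15): print(col,c,b,plane(w,c,z,True).round(4))
E
```

```text
t: 9.75
ee_pos: [0.4563, 0.2173, 0.1986]
eef_rot: [0.63, 0.777, 0.001, 0.001]
ft_force: [0.7, -0.0, 0.4]
width: 0.0001
finger_force: 0.0
t: 10.25
ee_pos: [0.4885, 0.2857, 0.1958]
eef_rot: [0.629, 0.777, -0.001, 0.0]
ft_force: [-0.1, -1.2, -0.3]
width: 0.0722
finger_force: 0.0
tcp [0.4885 0.2857 0.1958] slide tool [ 0.0047 -0.0005  0.0808] yaw of tool y 11.98 tilt [-0.001 -0.003 -1.   ]
red [248.6, 197.7] [242, 150, 14, 96, 1155] [0.4866 0.2911 0.107 ]
red [509.6, 256.8] [507, 242, 5, 25, 77] [0.7882 0.2815 0.107 ]
red [461.0, 316.0] [452, 313, 19, 8, 120] [0.7545 0.2001 0.107 ]
yellow [197.3, 282.8] [189, 277, 18, 13, 188] [0.4592 0.1993 0.095 ]
```

Measured in this view, the tab has moved about 25.5 mm. I'll go down and grip again.

```bash
python3 -m creep '[{"rotation":[0,0,0],"slide":[0.005,0,0],"fingers":-1},{"rotation":[0,0,0],"slide":[0,0,0.02],"fingers":-1},{"rotation":[0,0,0],"slide":[0,0,0.02],"fingers":-1},{"rotation":[0,0,0],"slide":[0,0,0.02],"fingers":-1},{"rotation":[0,0,0],"slide":[0,0,0.02],"fingers":-1}]'
python3 -m creep '[{"rotation":[0,0,0],"slide":[0,0,0.002],"fingers":1},{"rotation":[0,0,0],"slide":[0,0,0],"fingers":1},{"rotation":[0,0,0],"slide":[0,0,0],"fingers":1},{"rotation":[0,0,0],"slide":[0,0,0],"fingers":1},{"rotation":[0,0,0],"slide":[0,0,0],"fingers":1}]' 40
python3 -m creep '[{"rotation":[0,0,0],"slide":[0,0,0],"fingers":1},{"rotation":[0,0,0],"slide":[0,0,0],"fingers":1},{"rotation":[0,0,0],"slide":[0,0,0],"fingers":1},{"rotation":[0,0,0],"slide":[0,0.0007,-0.002],"fingers":1},{"rotation":[0,0,0],"slide":[0,0.0007,-0.002],"fingers":1}]'
python3 -m creep '[{"rotation":[0,0,0],"slide":[0,0.0008,-0.002],"fingers":1},{"rotation":[0,0,0],"slide":[0,0.0008,-0.002],"fingers":1},{"rotation":[0,0,0],"slide":[0,0.0008,-0.002],"fingers":1},{"rotation":[0,0,0],"slide":[0,0,0],"fingers":1},{"rotation":[0,0,0],"slide":[0,0,0],"fingers":1}]'
```

```text
t: 10.8
ee_pos: [0.4873, 0.2912, 0.1158]
eef_rot: [0.63, 0.777, -0.0, 0.0]
ft_force: [1.0, -0.5, -0.8]
width: 0.0854
finger_force: 0.0
t: 11.3
ee_pos: [0.4877, 0.2921, 0.1152]
eef_rot: [0.629, 0.777, 0.001, -0.0]
ft_force: [-11.1, -2.5, 6.7]
width: 0.0124
finger_force: 7.1
t: 11.8
ee_pos: [0.4872, 0.2921, 0.1179]
eef_rot: [0.629, 0.777, -0.001, -0.001]
ft_force: [-5.0, -0.7, 0.1]
width: 0.0084
finger_force: 39.0
t: 12.3
ee_pos: [0.4896, 0.2925, 0.1237]
eef_rot: [0.629, 0.777, -0.002, -0.001]
ft_force: [-5.1, -0.3, 0.8]
width: 0.0085
finger_force: 39.0
```

The lid is free: it rose about 9 mm with no resistance. I'll follow the arc.

```bash
python3 -m creep '[{"rotation":[0,0,0],"slide":[0,0.0024,-0.0046],"fingers":1},{"rotation":[0,0,0],"slide":[0,0.0024,-0.0046],"fingers":1},{"rotation":[0,0,0],"slide":[0,0.0028,-0.0045],"fingers":1},{"rotation":[0,0,0],"slide":[0,0.0029,-0.0045],"fingers":1},{"rotation":[0,0,0],"slide":[0,0.0032,-0.0043],"fingers":1}]'
python3 -m creep '[{"rotation":[0,0,0],"slide":[0,0.0033,-0.0042],"fingers":1},{"rotation":[0,0,0],"slide":[0,0.0036,-0.0039],"fingers":1},{"rotation":[0,0,0],"slide":[0,0.0037,-0.0039],"fingers":1},{"rotation":[0,0,0],"slide":[0,0,0],"fingers":1},{"rotation":[0,0,0],"slide":[0,0,0],"fingers":1}]'
```

```text
t: 12.8
ee_pos: [0.5021, 0.2953, 0.1465]
eef_rot: [0.629, 0.777, -0.003, -0.002]
ft_force: [-8.9, -0.4, 1.1]
width: 0.0082
finger_force: 38.9
t: 13.3
ee_pos: [0.512, 0.2974, 0.1592]
eef_rot: [0.629, 0.777, -0.003, -0.002]
ft_force: [-10.9, -2.7, 7.4]
width: 0.0082
finger_force: 39.2
```

```bash
python3 -m creep '[{"rotation":[0,0,0],"slide":[0,0.0039,-0.0037],"fingers":1},{"rotation":[0,0,0],"slide":[0,0.0039,-0.0036],"fingers":1},{"rotation":[0,0,0],"slide":[0,0.0042,-0.0033],"fingers":1},{"rotation":[0,0,0],"slide":[0,0.0043,-0.0032],"fingers":1},{"rotation":[0,0,0],"slide":[0,0,0],"fingers":1}]'
python3 -m creep '[{"rotation":[0,0,0],"slide":[0,0.0045,-0.0029],"fingers":1},{"rotation":[0,0,0],"slide":[0,0.0045,-0.0028],"fingers":1},{"rotation":[0,0,0],"slide":[0,0.0047,-0.0025],"fingers":1},{"rotation":[0,0,0],"slide":[0,0.0048,-0.0024],"fingers":1},{"rotation":[0,0,0],"slide":[0,0,0],"fingers":1}]'
python3 -m creep '[{"rotation":[0,0,0],"slide":[0,0,0],"fingers":1},{"rotation":[0,0,0],"slide":[0,0,0],"fingers":1},{"rotation":[0,0,0],"slide":[0,0,0],"fingers":1},{"rotation":[0,0,0],"slide":[0,0,0],"fingers":1},{"rotation":[0,0,0],"slide":[0,0,0],"fingers":1}]'
python3 - <<'E'
from workcell import *
from h import *
import time
s=sense();p=s["ee_pos"]-np.array([0,0,.0065]);h=np.array([.487+.115*.977,.290+.115*.211])
r=(h-p[:2])@[.977,.211];print(r,np.arctan2(p[2]-.065,r)-.35)
im=np.hstack([cv2.resize(snapshot("side")["img"][120:270,180:380],(400,300)),cv2.resize(snapshot("wrist")["img"],(400,300))])
cv2.imwrite("pics/end.png",im[:,:,::-1])
E
```

```text
t: 13.8
ee_pos: [0.5285, 0.301, 0.1746]
eef_rot: [0.629, 0.777, -0.002, -0.002]
ft_force: [-13.4, -3.9, 16.1]
width: 0.0085
finger_force: 39.6
t: 14.3
ee_pos: [0.5498, 0.3056, 0.1862]
eef_rot: [0.629, 0.777, 0.001, -0.0]
ft_force: [-7.6, -2.2, 12.7]
width: 0.0082
finger_force: 40.6
t: 14.8
ee_pos: [0.5496, 0.3055, 0.1861]
eef_rot: [0.629, 0.777, 0.001, -0.0]
ft_force: [-7.4, -0.9, 12.2]
width: 0.0083
finger_force: 40.6
0.05050794971683854 0.8057054312065796
```

View pics/end.png

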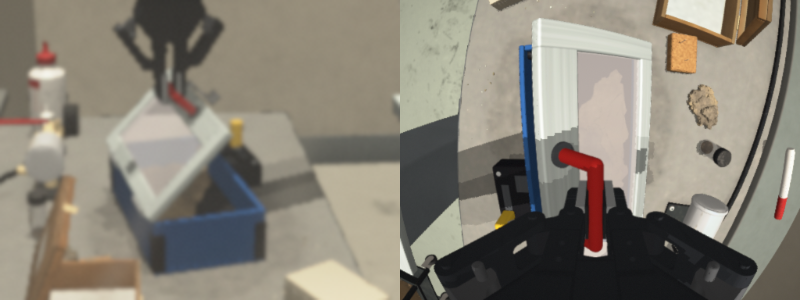

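The side view (left half) shows the lid standing open at about 45°, with the fingers on the bar near (170,95). The wrist view (right half) shows the bar gripped at about (595,200). My estimate is 0.81 rad, and the arm is still, so I'm handing in.

```bash
python3 -c "
from workcell import bot
print(bot.close_job())"
```

```text
the job is handed in; nothing more can be done
None
```

The tug showed the lid was caught, so I slid the release tab to its stop and raised the lid to about 0.81 rad (46°); the job is handed in with the fingers still gripping the bar at about 40 N and the bystanders untouched as far as I could see.

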